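Check the egg cooker with the infrared thermometer and close it up

TASK

Before the egg cooker is put away, make sure its heating plate is cool: pick up the infrared thermometer, hold it still for two seconds about 10 cm from the middle of the plate, pointing down at it on a slant of about 45 degrees without touching the cooker, then lay it back on its cork mat, on its side. After that seat the aluminium egg rack upright in the cooker's well and close the cooker with its own domed lid, sitting level all round on the shoulder. Set things down gently rather than dropping them, and leave everything else on the counter where it is.

Things in the scene. Friction and masses are not known exactly. Their poses are not given: they have to be found in the camera images.
- therm: Pistol-shaped infrared thermometer, 180 g, grey head, black handle; it is on and reads by itself (no trigger to pull). Lies on its side on the cork mat, 36 mm thick along its own z (up). Origin: middle of its outline, on the face it lies on. Own +x is where the lens looks. Head: box x -70 to 62 mm, y -65 to -25, then a black nose of 33 mm diameter to x = 78.
- therm_lens (a point): The lens, centre of the nose's front face: (78, -45, 18) mm in the thermometer's frame. Same axes as the thermometer: it measures along its +x.
- therm_grip (a point): Good place to hold the thermometer: on the head, (20, -45, 18) mm in its frame; pinch along its y (40 mm wide). The head is free on both sides from x = 0 to 55.
- therm_mid (a point): Point (0, 0, 18) mm of the thermometer: middle of its outline and thickness. The handle, 34 mm wide, leaves the head's +y side at about x = -35 (centre line) and leans back to (-51, 64).
- mat: Cork mat, 200 x 170 x 6 mm (own x, y, z), fixed to the counter. Origin: centre of its underside. The thermometer belongs on it, lying flat on either side.
- cooker: Egg cooker base without lid, pastel blue, round, 172 mm in diameter, does not move. Origin: centre of its underside, z up; its switch looks to own -x. A steel collar (radius 66 inside, 70 outside, top at 78 mm) rises from a level shoulder (outer radius 86, at 70 mm) that the lid sits on; inside the collar is a round well, floor at 58 mm.
- plate (a point): Centre of the round steel heating plate (radius 50 mm) in the floor of the cooker's well, 59 mm above the counter.
- seat (a point): On the cooker's axis at the height of the shoulder, 70 mm above the counter: where the lid's origin comes when the lid is on.
- rack: Aluminium egg rack, loose, 140 g: a round band of radius 60 mm and 16 mm high with five egg rings, a central stem and a black grip tab. Origin: centre of its underside, z up. It fits in the cooker's well with 6 mm of play all round, underside on the well floor, any yaw.
- rack_tab (a point): Centre of the rack's grip tab, 65 mm above the rack's underside. The tab is 34 mm along the rack's x, 10 mm thick along its y, 22 mm high (top at 76 mm); pinch it along y. With the rack in the cooker the tab's top stands 134 mm above the counter, inside the lid.
- cooker_lid: The egg cooker's own lid, loose, 160 g: translucent, tall domed, 86 mm high without its grip, outer radius 80 at the rim, wall 4 mm (inner radius 76, so 6 mm of play over the collar). Origin: centre of the rim plane, z up. It stands rim down on the counter.
- bowl_lid: Lid of the ceramic bowl (bystander): white, low, radius 73 mm, 40 mm high with its knob. Not for the cooker; leave it. Origin: centre of its underside.
- bowl: White ceramic bowl (bystander), radius 77 mm, 75 mm high. Origin: centre of its underside.
- jar: Spice jar with a twist cap (bystander), radius 22 mm, 92 mm high. Origin: centre of its underside.
- beaker: Small clear measuring beaker (bystander), radius 25 mm, 60 mm high. Origin: centre of its underside.
- egg_cup: Wooden egg cup (bystander), radius 24 mm, 60 mm high. Origin: centre of its underside.
- turntable (a joint): Angle (rad) of the plastic turntable, 0 at the start: 244 mm in diameter, carrying five spice jars up to 118 mm high, at the right side of the counter (bystander). It turns when pushed; leave it.
- cooker_lid_grip (a point): Centre of the upright grip fin on top of the cooker's lid, 101 mm above its rim: 44 mm along the lid's x, 14 mm thick along its y, from the dome's flat top at 86 mm up to 116 mm. Pinch it along y from above, fingertips clear of the dome.
Things that resemble listed ones, but are neither listed nor needed, are in the scene too. What is meant by the therm is not green, and is the larger of those in its own colour.

How it is judged:
On the way, in this order (a step that is already met when the one before it is completed fails the run):
1. the lens looks down (at least 30 degrees below level) at the middle of the heating plate (line of sight within 25 mm of its centre) from 60 to 160 mm away, held still, for 1.5 s (x of plate in the frame of therm_lens between 0.06 and 0.16 m and y of plate in the frame of therm_lens between -0.025 and 0.025 m and z of plate in the frame of therm_lens between -0.025 and 0.025 m and angle between the x axis of therm_lens and the z axis of cooker, either way round below 1.05 rad and linear speed of therm below 0.03 m/s and angular speed of therm below 0.25 rad/s), for 1.5 s.
2. the thermometer lies flat on its cork mat, released (x of therm_mid in the frame of mat between -0.06 and 0.06 m and y of therm_mid in the frame of mat between -0.055 and 0.055 m and z of therm_mid in the frame of mat below 0.029 m and angle between the z axis of therm and the z axis of mat, either way round below 0.12 rad and contact force between the fingers and therm below 0.1 N and linear speed of therm below 0.02 m/s), for 0.2 s.
3. the egg rack is seated upright in the cooker's well, released (horizontal distance between rack and plate below 0.012 m and z of rack in the frame of plate below 0.004 m and angle between rack's own z axis and vertical below 0.1 rad and contact force between the fingers and rack below 0.1 N and linear speed of rack below 0.02 m/s), for 0.2 s.
4. the cooker's lid sits level on its shoulder, released (horizontal distance between cooker_lid and seat below 0.012 m and z of cooker_lid in the frame of seat below 0.004 m and angle between cooker_lid's own z axis and vertical below 0.06 rad and contact force between the fingers and cooker_lid below 0.1 N), for 0.2 s.
At the end, for the whole second after the job is handed in: Thermometer flat on its mat (middle within 60 mm along, 55 mm across of the mat's centre); rack upright in the cooker's well (12 mm of centre, 4 mm of height); the cooker's own lid level on the shoulder (12 mm, 4 mm, tilt under 0.06 rad); all at rest (x of therm_mid in the frame of mat between -0.06 and 0.06 m and y of therm_mid in the frame of mat between -0.055 and 0.055 m and z of therm_mid in the frame of mat below 0.029 m and angle between the z axis of therm and the z axis of mat, either way round below 0.12 rad and horizontal distance between rack and plate below 0.012 m and z of rack in the frame of plate below 0.004 m and angle between rack's own z axis and vertical below 0.1 rad and horizontal distance between cooker_lid and seat below 0.012 m and z of cooker_lid in the frame of seat below 0.004 m and angle between cooker_lid's own z axis and vertical below 0.06 rad and linear speed of each of therm, rack, cooker_lid below 0.02 m/s); the robot touches nothing.
It fails at once if a bystander (bowl, bowl lid, jar, beaker, egg cup) is shifted by more than 30 mm or the turntable is turned by more than 0.5 rad (distance of any of bowl, bowl_lid, jar, beaker, egg_cup from where it was at the start of the episode above 0.03 m or value of joint turntable above 0.5 rad or value of joint turntable below -0.5 rad).
It fails at once if the jar, beaker or egg cup is knocked over (angle between any of jar, beaker, egg_cup's own z axis and vertical above 0.5 rad).
It fails at once if the thermometer is knocked against the cooker (over 3 N) (contact force between therm and cooker above 3 N).
It fails at once if the thermometer, rack or lid is dropped (falls free faster than 0.6 m/s, about 20 mm) ((linear speed of therm above 0.6 m/s and contact force between the fingers and therm below 0.05 N) or (linear speed of rack above 0.6 m/s and contact force between the fingers and rack below 0.05 N) or (linear speed of cooker_lid above 0.6 m/s and contact force between the fingers and cooker_lid below 0.05 N)).
It also fails if it takes over 72 s, if anything falls off the work surface, if the arm or the gripper's body presses on something with over 40 N, if the wrist force passes 120 N, or if a joint passes its speed limit or range.

ROBOT

A 6-joint arm with a two-finger parallel gripper is mounted at the origin on the work surface. World frame = base frame: x ahead of the robot, y to its left, z up, the work surface at z = 0. Lengths are in m, angles in rad, forces in N, time in s.
With the tool pointing down it reaches from about 0.375 to 0.9 m from the base axis. Payload 3.1 kg.
Tool frame: the origin (TCP) lies between the finger pads; the fingertips stand tips_ahead ahead of it and the grasp point (between the pads) lies 11 mm behind it (tips_ahead is the distance from the TCP to the fingertips, in m); z points along the fingers, y is the line along which they close (so a half turn about z gives the same grasp; the last joint's range is limited). The gripper opens to 87 mm and grips with 3 to 60 N. Pads are 19 mm wide; open, the fingers measure 117 mm over their backs; the gripper's body (75 mm by 190 mm) begins 51 mm behind the grasp point.
Start: joints at [-1.288, 0.527, 1.433, -0, 1.181, -0.178], TCP at [0.278, -0.56, 0.21] pointing down, gripper open.
Joint ranges: [-3.08, 3.08], [-0.75, 2.2], [0.22, 2.44], [-1.43, 4.57], [0, 2.65], [-2.85, 2.85]. Speed limits (rad/s): [2.79, 2.79, 3.14, 3.14, 3.14, 3.14].

INTERFACE

Orientations are given as a unit quaternion [x, y, z, w].
In Python, from station import * gives the robot as it stands.
- The arm moves only by the tool apply_moves, never from a script. Its argument "increments" is text: rows parted by semicolons, each of 6 numbers parted by spaces: the shift along the tool's x, y, z in cm, then the turn, a rotation vector about the tool's x, y, z in rad. A call has 1 to 12 rows; each row shifts and turns the commanded pose from where the row before left it, along the tool's axes as they then stand; what a row does not reach is not made up. A row lasts 1/12 s, in which the tool goes at most 41.7 mm and 7.16 degrees, less where a joint would pass 70% of its speed; a pose out of reach is approached as far as the arm can. A call with a gripper value outside its range is refused whole. "claw" is the finger opening in cm, from 0 to 8.7, set as the call begins (left out, the last holds). The fingers move at their own pace and stop on an object; "newtons" is the grip in N (left out, the last holds). Time passes only in rows, so rows that do not move let the fingers close. It gives the time, the measured TCP pose, the force, the opening and the grip force at its end, in the units of the state.
- state(): the state, without advancing time (a new reading comes with each control period).
- read_camera(name): name is "scene" or "side" or "wrist"; returns a dict with "pixels" (480x640x3 uint8, blue, green, red), "range_z" (480x640 float32, m along the optical axis (not along the pixel's ray), 0 where there is no reading), "fx", "fy", "cx", "cy" (pixels), "world_from_camera" (4x4, takes a point from camera to world coordinates). Camera axes: x right, y down, z forward; pixel columns grow to the right and rows downward; lengths in m; the calibration is good to about 2 mm. A picture is of the moment at which its call begins.
- hand_in(): hands the job in; it is judged then, once.
The state is a dict: "t": time; "joints": joint angles; "joint_velocities": joint speeds; "joint_efforts": joint torques, N m; "tool_pos": TCP position; "tool_rot": TCP orientation; "contact_force": force on the tool from outside, world axes, zero at the start; "wrist_torque": the same for the moment, N m; "opening": finger opening in m; "grip_force": force on a finger pad.
Only numpy, scipy, OpenCV 4.12 (cv2) and the standard library are available. Lean on these libraries where they do the work, as an engineer would, in place of code of your own. Each camera call takes 0.05 s, during which the arm holds its last target. There are 200 camera calls.

## Working session

There is one attempt and no reset: what is moved stays moved. The work goes in short steps, Python scripts to look and compute and a tool call to move; the robot and the scene stay as the last step left them, time stands still between calls to the robot, and variables do not carry over. Pictures are saved under pics/ and viewed, at most 10 in all, crops included, and the job is handed in when it is done.

Besides the shell and the picture viewer there is one more tool, called after "Request:" as name(argument=value, ...), one argument or row to a line, values as JSON. apply_moves: Moves the arm, as the interface text tells. Its arguments: {"type":"object","properties":{"increments":{"type":"string"},"claw":{"type":"number"},"newtons":{"type":"number"}},"required":["increments"]}

```bash
mkdir -p pics; ls
cat > h.py <<'E'
from station import *
import numpy as np, cv2
from scipy.spatial.transform import Rotation as R
def cloud(c):
    z=c["range_z"]; v,u=np.mgrid[:480,:640]
    p=np.stack([(u-c["cx"])/c["fx"]*z,(v-c["cy"])/c["fy"]*z,z],-1)
    T=np.array(c["world_from_camera"]); P=p@T[:3,:3].T+T[:3,3]; P[z==0]=np.nan
    return P
E
python3 - <<'E'
from h import *
for n in ["scene","side"]:
    c=read_camera(n); cv2.imwrite(f"pics/{n}0.png",c["pixels"]); np.savez(f"{n}0.npz",P=cloud(c),img=c["pixels"]); print(n,np.array(c["world_from_camera"]).round(3).tolist(),c["fx"])
s=state(); print(s)
E
```

```text
pics
scene [[0.712, 0.411, -0.569, 1.397], [0.702, -0.407, 0.585, -1.005], [0.009, -0.815, -0.579, 1.047], [0.0, 0.0, 0.0, 1.0]] 571.354080197949
side [[-0.794, -0.345, 0.5, -0.129], [-0.608, 0.432, -0.667, 0.792], [0.014, -0.833, -0.552, 0.754], [0.0, 0.0, 0.0, 1.0]] 494.3826126627931
{'t': 0.1, 'joints': array([-1.28850479e+00,  5.28380445e-01,  1.43377504e+00, -1.90657788e-05,
        1.18142417e+00, -1.78487628e-01]), 'joint_velocities': array([ 1.46973511e-03, -1.95857238e-03, -2.92454165e-03, -1.76423904e-05,
        1.01443711e-03,  5.57480489e-04]), 'joint_efforts': array([ 2.85967126e-04, -4.40983057e+01, -1.77150679e+01,  6.35511219e-02,
        5.34050690e-02, -5.15417878e-05]), 'tool_pos': array([ 0.27773583, -0.55912591,  0.2090648 ]), 'tool_rot': array([ 9.73576196e-01,  2.28360248e-01, -6.03452277e-05, -9.91703357e-04]), 'contact_force': array([ 0.98833231, -0.10409747,  0.74640728]), 'wrist_torque': array([-0.00696503,  0.01883606,  0.09406112]), 'grip_force': 0.0, 'opening': 0.08705129850906813}
```

View pics/scene0.png

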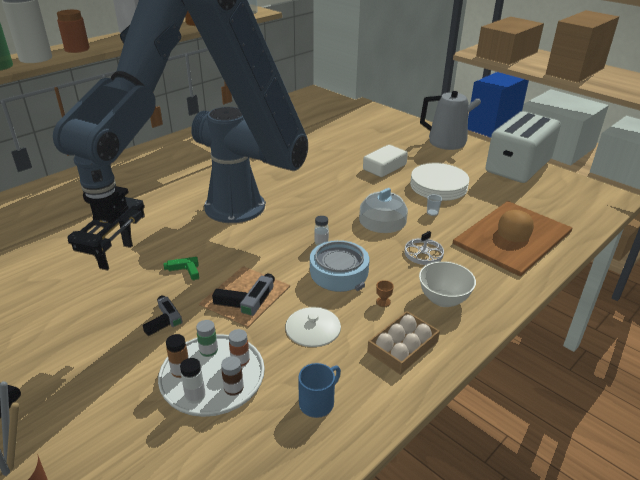

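View pics/side0.png

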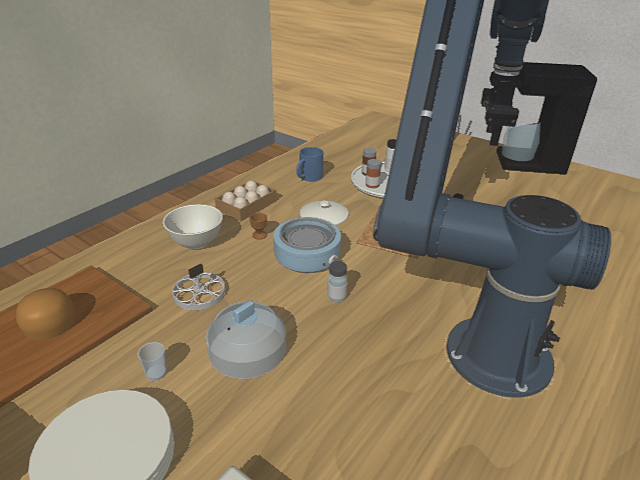

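```bash
python3 -c "
import station; print([x for x in dir(station) if x[0]!='_']); print(getattr(station,'tips_ahead',None))"
```

```text
['MotionError', 'hand_in', 'read_camera', 'state', 'tips_ahead']
0.008
```

Run:
```python
from h import *
d=np.load("scene0.npz"); P=d["P"]; im=d["img"]
cr=cv2.resize(im[245:345,130:300],None,fx=4.5,fy=4.5,interpolation=cv2.INTER_CUBIC); cv2.imwrite("pics/crop1.png",cr)
for n,(u,v) in dict(therm=(262,288),small=(170,312),green=(185,265),cooker=(340,262),cup=(385,290),jar=(321,235),rack=(424,250),tab=(426,236),lid=(383,215),fin=(384,195),bowl=(447,285),blid=(313,325),beaker=(433,205),tt=(212,375)).items(): print(n,P[v,u].round(3))
# ortho of both
O=np.zeros((1000,800,3),np.uint8); Z=np.full((1000,800),-1.)
for f in ["side0","scene0"]:
    d=np.load(f+".npz"); P=d["P"].reshape(-1,3); C=d["img"].reshape(-1,3)
    k=~np.isnan(P[:,0])&(P[:,2]<0.19); P=P[k];C=C[k]
    r=((0.95-P[:,0])/0.0015).astype(int); c=((0.45-P[:,1])/0.0015).astype(int)
    k=(r>=0)&(r<598)&(c>=0)&(c<798); o=np.argsort(P[k,2])
    for rr,cc,zz,col in zip(r[k][o],c[k][o],P[k,2][o],C[k][o]):
        if zz>Z[rr,cc]-0.01: Z[rr:rr+2,cc:cc+2]=zz; O[rr:rr+2,cc:cc+2]=col
cv2.imwrite("pics/ortho.png",O[:600])
```

```text
therm [ 0.447 -0.255  0.044]
small [ 0.328 -0.475  0.021]
green [ 0.179 -0.325  0.015]
cooker [ 0.528 -0.03   0.056]
cup [ 0.677 -0.007  0.027]
jar [0.384 0.038 0.047]
rack [0.63  0.242 0.013]
tab [0.634 0.235 0.07 ]
lid [0.458 0.247 0.06 ]
fin [0.421 0.293 0.1  ]
bowl [0.779 0.147 0.015]
blid [ 0.631 -0.242  0.022]
beaker [0.521 0.436 0.044]
tt [ 0.578 -0.524  0.014]
```

View pics/crop1.png

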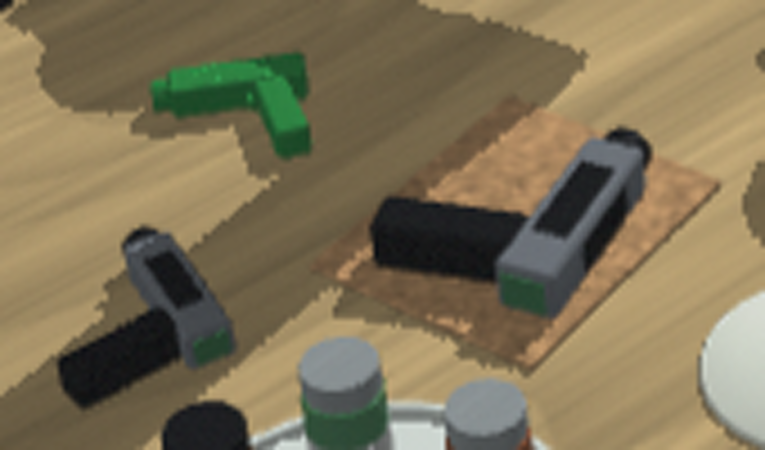

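View pics/ortho.png

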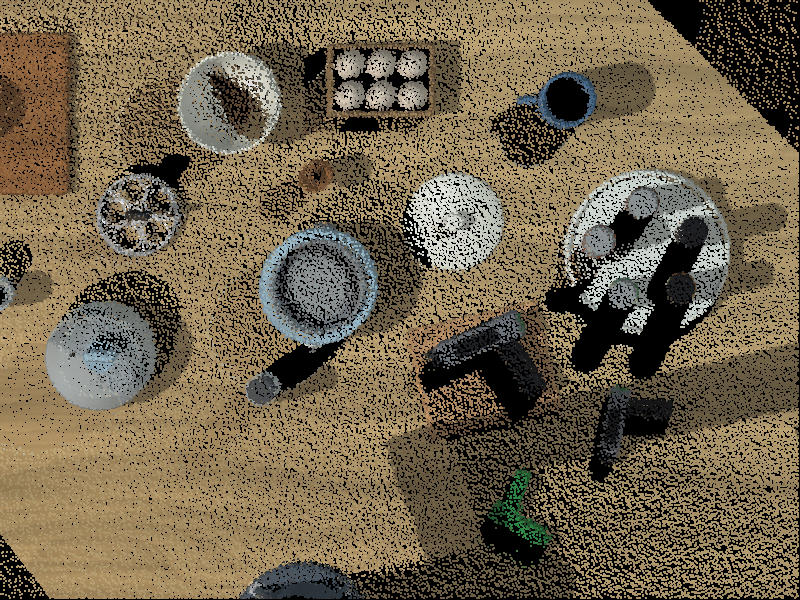

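Candidates: green pistol (183,265), small grey one (163,315), larger grey one on the cork mat (245,295). The last is meant: it isn't green, it is the larger of the two grey ones and it lies on the mat; the crop confirms this. The ortho view also shows the cooker, rack and domed lid clearly.

```bash
cat > fit.py <<'E'
from h import *
from scipy.optimize import least_squares
def load(fs):
    P=[];C=[]
    for f in fs:
        d=np.load(f); P.append(d["P"].reshape(-1,3)); C.append(d["img"].reshape(-1,3).astype(int))
    P=np.vstack(P);C=np.vstack(C);k=~np.isnan(P[:,0]);return P[k],C[k]
def near(P,c,r): return np.hypot(P[:,0]-c[0],P[:,1]-c[1])<r
def circ(Q,c,rad=None):
    f=lambda p: np.hypot(Q[:,0]-p[0],Q[:,1]-p[1])-(p[2] if rad is None else rad)
    return least_squares(f,[c[0],c[1],rad or .07][:3 if rad is None else 2],loss='soft_l1',f_scale=.001).x
E
python3 - <<'E'
from fit import *
for fs in (["scene0.npz"],["side0.npz"],["scene0.npz","side0.npz"]):
    P,C=load(fs); print(fs)
    c=(.52,-.03); k=near(P,c,.1)
    Q=P[k&(P[:,2]>.0755)&(P[:,2]<.081)]; print("collar",len(Q),circ(Q,c).round(4), np.median(Q[:,2]))
    Q=P[k&(P[:,2]>.02)&(P[:,2]<.06)]; rr=np.hypot(Q[:,0]-.522,Q[:,1]+.03); print("cooker wall",circ(Q[rr>.075],c).round(4))
    c=(.63,.243); k=near(P,c,.08)
    Q=P[k&(P[:,2]>.004)&(P[:,2]<.018)]; Q=Q[np.hypot(Q[:,0]-c[0],Q[:,1]-c[1])>.052]; print("rack",len(Q),circ(Q,c).round(4))
    T=P[k&(P[:,2]>.056)&(P[:,2]<.08)]; r=cv2.minAreaRect((T[:,:2]*1000).astype(np.float32)); print("tab",len(T),r,T[:,2].max())
    c=(.42,.296); k=near(P,c,.1)
    Q=P[k&(P[:,2]>.005)&(P[:,2]<.03)]; print("lid",len(Q),circ(Q,c).round(4))
    T=P[k&(P[:,2]>.092)]; print("fin",len(T),cv2.minAreaRect((T[:,:2]*1000).astype(np.float32)),T[:,2].max())
    k=near(P,(.44,-.26),.12); T=P[k&(P[:,2]>.038)&(P[:,2]<.048)]; print("thermtop",len(T),cv2.minAreaRect((T[:,:2]*1000).astype(np.float32)))
    Cc=C[k]; Pk=P[k]
    m=(abs(Pk[:,2]-.006)<.004)&(Cc[:,2]-Cc[:,0]>0); 
    for mm in [ (Pk[:,2]>.0045)&(Pk[:,2]<.009)]:
        print("mat",mm.sum(),cv2.minAreaRect((Pk[mm][:,:2]*1000).astype(np.float32)))
    g=(Pk[:,2]>.034)&(Pk[:,2]<.048)&(Cc.max(1)-Cc.min(1)<30)&(Cc.mean(1)>65)
    print("greyhead",g.sum(),cv2.minAreaRect((Pk[g][:,:2]*1000).astype(np.float32)))
E
```

```text
['scene0.npz']
collar 111 [ 0.5226 -0.0288  0.0672] 0.07703336745186762
cooker wall [ 0.5207 -0.0268  0.085 ]
rack 228 [0.6288 0.2433 0.0581]
tab 60 ((629.753173828125, 242.9777069091797), (39.518856048583984, 13.240601539611816), 84.23206329345703) 0.07632316994038923
lid 302 [0.4159 0.3018 0.0794]
fin 91 ((418.0266418457031, 299.6086120605469), (52.73575973510742, 18.47968864440918), 83.71858215332031) 0.12020562548566793
thermtop 599 ((398.4902648925781, -278.90936279296875), (126.85518646240234, 148.52584838867188), 22.74245834350586)
mat 668 ((429.44403076171875, -268.1494445800781), (214.9350128173828, 226.43167114257812), 58.820037841796875)
greyhead 336 ((440.72149658203125, -274.4075927734375), (142.9906463623047, 109.55931854248047), 74.67728424072266)
['side0.npz']
collar 212 [ 0.5204 -0.0249  0.0676] 0.07792751634375067
cooker wall [ 0.5217 -0.0274  0.0858]
rack 482 [0.6277 0.2451 0.0582]
tab 139 ((628.5433959960938, 245.24644470214844), (15.795777320861816, 34.239105224609375), 0.2786824703216553) 0.07971009225162795
lid 693 [0.417  0.3014 0.0794]
fin 278 ((415.693817138
[... 538 characters left out ...]
er wall [ 0.521  -0.0268  0.085 ]
rack 710 [0.628  0.2447 0.0584]
tab 199 ((628.5523071289062, 243.42398071289062), (15.795777320861816, 39.789546966552734), 0.2786824703216553) 0.07971009225162795
lid 995 [0.4166 0.3016 0.0791]
fin 369 ((417.23980712890625, 299.4624938964844), (53.321475982666016, 18.742406845092773), 86.96173858642578) 0.12020562548566793
thermtop 654 ((398.4902648925781, -278.90936279296875), (126.85518646240234, 148.52584838867188), 22.74245834350586)
mat 965 ((430.9590148925781, -268.9941711425781), (214.69580078125, 228.32176208496094), 62.46622848510742)
greyhead 386 ((440.72149658203125, -274.4075927734375), (142.9906463623047, 109.55931854248047), 74.67728424072266)
```

```bash
cat >> h.py <<'E'
def down(yaw,tilt=0.):
    "tool x at yaw (deg), z down, then tilt (rad) about tool y"
    a=np.radians(yaw); x=np.array([np.cos(a),np.sin(a),0]); z=np.array([0,0,-1.]); 
    return R.from_matrix(np.c_[x,np.cross(z,x),z])*R.from_euler('y',tilt)
def row(p,Rt,n=None,s=None,start=None):
    s=s or state(); p0,R0=start or (s["tool_pos"],R.from_quat(s["tool_rot"]))
    p=np.array(p,float); W=(R0.inv()*Rt).as_rotvec()
    m=max(np.linalg.norm(p-p0)/.040,np.degrees(np.linalg.norm(W))/7.0); n=n or int(np.ceil(m))
    w=R.from_rotvec(W/n); M=sum((w**k).as_matrix() for k in range(n))
    v=np.linalg.solve(M,R0.inv().apply(p-p0))
    print("n",n,"min",round(m,2),"row:",*(v*100).round(2),*(W/n).round(4)); return p,Rt
E
python3 - <<'E'
from h import *
row([.44,-.25,.27],down(116))
E
```

```text
n 13 min 12.8 row: 2.97 0.28 -0.47 -0.0001 -0.0001 -0.1203
```

Request:
apply_moves(
  increments="2.97 0.28 -0.47 0 0 -0.12;2.97 0.28 -0.47 0 0 -0.12;2.97 0.28 -0.47 0 0 -0.12;2.97 0.28 -0.47 0 0 -0.12;2.97 0.28 -0.47 0 0 -0.12;2.97 0.28 -0.47 0 0 -0.12;2.97 0.28 -0.47 0 0 -0.12;2.97 0.28 -0.47 0 0 -0.12;2.97 0.28 -0.47 0 0 -0.12;2.97 0.28 -0.47 0 0 -0.12;2.97 0.28 -0.47 0 0 -0.12;2.97 0.28 -0.47 0 0 -0.12",
)

```text
t: 1.1
tool_pos: [0.448, -0.2774, 0.266]
tool_rot: [0.579, 0.816, 0.0, -0.0]
contact_force: [-0.0, 0.2, 0.6]
opening: 0.0867
grip_force: 0.0
```

Request:
apply_moves(
  increments="2.97 0.28 -0.47 0 0 -0.12;0 0 0 0 0 0;0 0 0 0 0 0;0 0 0 0 0 0",
)

```text
t: 1.43
tool_pos: [0.441, -0.2506, 0.2711]
tool_rot: [0.532, 0.847, -0.0, 0.0]
contact_force: [1.2, 0.9, -0.5]
opening: 0.0868
grip_force: 0.0
```

Run:
```python
from h import *
s=state(); print(s["t"],s["tool_pos"].round(4),R.from_quat(s["tool_rot"]).as_matrix().round(3).tolist(),s["joints"].round(2))
c=read_camera("wrist"); cv2.imwrite("pics/w1.png",c["pixels"]); np.savez("w1.npz",P=cloud(c),img=c["pixels"])
```

```text
1.4333 [ 0.441  -0.2506  0.2711] [[-0.434, 0.901, 0.0], [0.901, 0.434, -0.001], [-0.001, 0.0, -1.0]] [-0.74  0.29  1.65 -0.    1.2  -1.19]
```

View pics/w1.png

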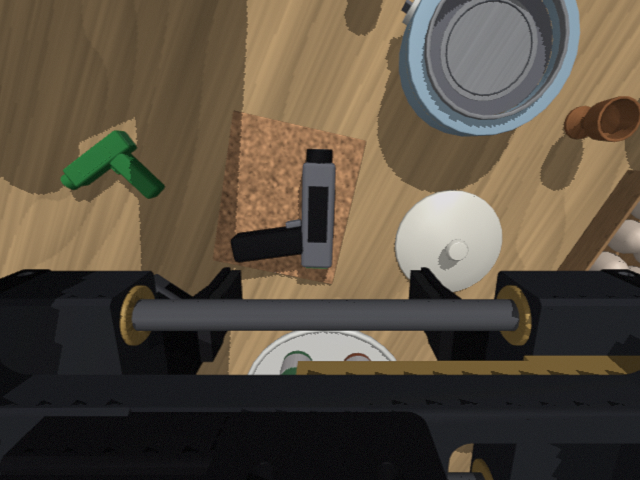

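Wrist view: thermometer head at columns 303–335, rows 150–268, nose up; mat corners are near (237,110), (366,140), (333,285). The cooker is upper right.

Run:
```python
from fit import *
c=read_camera("wrist"); T=np.array(c["world_from_camera"])
def onplane(uv,h):
    uv=np.atleast_2d(uv); d=np.c_[(uv[:,0]-c["cx"])/c["fx"],(uv[:,1]-c["cy"])/c["fy"],np.ones(len(uv))]@T[:3,:3].T
    return T[:3,3]+d*((h-T[2,3])/d[:,2])[:,None]
P=cloud(c)
im=c["pixels"].astype(int); 
print("headtop z",np.nanmedian(P[200:255,306:309,2]), "mat z",np.nanmedian(P[180:210,250:290,2]))
m=(abs(P[...,2]-.042)<.006); m[:, :290]=0; m[:,345:]=0; m[:140]=0; m[275:]=0
v,u=np.nonzero(m); g=onplane(np.c_[u,v],.042)[:,:2]*1000
r=cv2.minAreaRect(g.astype(np.float32)); print("head+nose?",len(g),r); print(cv2.boxPoints(r).round(1).tolist())
print("rows",v.min(),v.max(),u.min(),u.max())
k=(abs(P[...,2]-.006)<.0025)&(im[...,2]-im[...,0]>25); k[:, :205]=0;k[:,375:]=0;k[:100]=0;k[290:]=0
k=cv2.morphologyEx(k.astype(np.uint8),cv2.MORPH_OPEN,np.ones((5,5)))
v,u=np.nonzero(k); g=onplane(np.c_[u,v],.006)[:,:2]*1000; print("mat",len(g),cv2.minAreaRect(g.astype(np.float32)))
print("mat corners px",(onplane([[237,110],[366,140],[333,285]],.006)*1000).round(0).tolist())
k=near(P.reshape(-1,3),(.521,-.027),.1); Q=P.reshape(-1,3)[k]; Q=Q[(Q[:,2]>.0755)&(Q[:,2]<.081)]; print("collar",len(Q),circ(Q,(.521,-.027)).round(4))
```

```text
headtop z 0.04109699679006942 mat z 0.005072451155774704
head+nose? 3872 ((428.80914306640625, -261.2366638183594), (53.74144744873047, 146.04046630859375), 23.548978805541992)
[[375.0, -205.0], [433.3999938964844, -338.8999938964844], [482.6000061035156, -317.3999938964844], [424.29998779296875, -183.60000610351562]]
rows 149 267 290 335
mat 11621 ((394.61956787109375, -273.2906188964844), (168.82359313964844, 198.57183837890625), 13.47197437286377)
mat corners px [[294.0, -195.0, 6.0], [453.0, -157.0, 6.0], [502.0, -351.0, 6.0]]
collar 1307 [ 0.5195 -0.0255  0.0675]
```

Run:
```python
from fit import *
d=np.load("w1.npz"); P=d["P"]; im=d["img"].astype(int)
m=(abs(P[...,2]-.042)<.008); m[:,:301]=0; m[:,345:]=0; m[:163]=0; m[272:]=0
# grey frame of head: per-row edges
E=[];W=[]
for v in range(170,215):
    u=np.nonzero(m[v])[0]; 
    if len(u)>10: E.append((P[v,u[0],:2]+P[v,u[-1],:2])/2); W.append(np.linalg.norm(P[v,u[0],:2]-P[v,u[-1],:2]))
E=np.array(E); c=E.mean(0); ax=np.linalg.svd(E-c)[2][0]; ax*=np.sign(ax[1])
print("yaw",np.degrees(np.arctan2(ax[1],ax[0])),"w",np.median(W),"c",c)
g=P[m][:,:2]; s=(g-c)@ax; print("head extent along",np.percentile(s,[0,.5,99.5,100]))
Q=P[m]; Q=Q[:,:2].astype(np.float32)*1000; print(cv2.minAreaRect(Q))
b=np.percentile(s,.5); print("grip est from tail(-70):",c+ax*(b+.090),"front row 163?",s.max())
n=np.nanmean(P[150:162,308:332].reshape(-1,3),0); print("nose mean",n, (n[:2]-c)@ax-b)
```

```text
yaw 113.96977143402616 w 0.039160271041929935 c [ 0.42590313 -0.23805221]
head extent along [-0.09877322 -0.09712447  0.03439521  0.03492805]
((438.92449951171875, -267.1492919921875), (41.03299331665039, 133.79519653320312), 23.5524959564209)
grip est from tail(-70): [ 0.42879748 -0.24456227] front row 163? 0.03492804893700563
nose mean [ 0.40858467 -0.19843016  0.03702184] 0.140365212591361
```

Run:
```python
from h import *
p,Rt=row([.4292,-.2451,.06],down(113.7))
row([.4292,-.2451,.018],Rt,n=3,start=(p,Rt))
```

```text
n 6 min 5.28 row: 0.18 -0.14 3.51 -0.0 0.0001 0.0058
n 3 min 1.05 row: 0.0 0.0 1.4 0.0 0.0 0.0
```

Request:
apply_moves(
  increments="0.18 -0.14 3.5 0 0 0.006;0.18 -0.14 3.5 0 0 0.006;0.18 -0.14 3.5 0 0 0.006;0.18 -0.14 3.5 0 0 0.006;0.18 -0.14 3.5 0 0 0.006;0.18 -0.14 3.5 0 0 0.006;0 0 1.4 0 0 0;0 0 1.4 0 0 0;0 0 1.4 0 0 0;0 0 0 0 0 0;0 0 0 0 0 0",
)

```text
t: 2.45
tool_pos: [0.4283, -0.2445, 0.018]
tool_rot: [0.547, 0.837, 0.0, -0.001]
contact_force: [-0.1, -0.8, 0.9]
opening: 0.0869
grip_force: 0.0
```

Request:
apply_moves(
  increments="0 0 0 0 0 0;0 0 0 0 0 0;0 0 0 0 0 0;0 0 0 0 0 0;0 0 0 0 0 0;0 0 0 0 0 0;0 0 0 0 0 0",
  claw=3,
  newtons=45,
)

```text
t: 3.03
tool_pos: [0.4287, -0.2439, 0.0193]
tool_rot: [0.547, 0.837, -0.0, 0.0]
contact_force: [-0.6, 0.7, -0.6]
opening: 0.0482
grip_force: 0.0
```

Request:
apply_moves(
  increments="0 0 0 0 0 0;0 0 0 0 0 0;0 0 0 0 0 0;0 0 0 0 0 0;0 0 0 0 0 0",
)

```text
t: 3.45
tool_pos: [0.4286, -0.2438, 0.0192]
tool_rot: [0.547, 0.837, 0.0, 0.0]
contact_force: [-0.2, 0.6, 3.3]
opening: 0.0393
grip_force: 45.0
```

Run:
```python
from h import *
s=state(); print(s["tool_pos"],s["opening"],s["grip_force"])
c=(.5205,-.0265)
Rt=down(113.7); p1=np.array([*s["tool_pos"][:2],.16]); a=row(p1,Rt)
Rm=down(113.7,-.785); x,y,z=Rm.as_matrix().T
p=np.array([*c,.059])-.158*x+.006*z; print("goal",p)
row(p,Rm,start=a)
```

```text
[ 0.42859272 -0.24382079  0.01915189] 0.03929278861728215 45.00016808509827
n 4 min 3.52 row: -0.0 0.0 -3.52 0.0 0.0 0.0001
goal [ 0.56712928 -0.13272446  0.16643405]
n 7 min 6.43 row: 0.61 2.45 -0.31 -0.0 -0.1121 0.0
```

Request:
apply_moves(
  increments="0 0 -1.1 0 0 0;0 0 -2 0 0 0;0 0 -3 0 0 0;0 0 -3 0 0 0;0 0 -3 0 0 0;0 0 -2 0 0 0;0 0 0 0 0 0",
)

```text
t: 4.03
tool_pos: [0.4306, -0.2455, 0.1636]
tool_rot: [0.547, 0.837, -0.001, 0.004]
contact_force: [0.4, -0.8, -2.7]
opening: 0.0394
grip_force: 45.0
```

Request:
apply_moves(
  increments="0.61 2.45 -0.31 0 -0.112 0;0.61 2.45 -0.31 0 -0.112 0;0.61 2.45 -0.31 0 -0.112 0;0.61 2.45 -0.31 0 -0.112 0;0.61 2.45 -0.31 0 -0.112 0;0.61 2.45 -0.31 0 -0.112 0;0.61 2.45 -0.31 0 -0.112 0;0 0 0 0 0 0;0 0 0 0 0 0;0 0 0 0 0 0",
)

```text
t: 4.87
tool_pos: [0.5235, -0.1672, 0.1633]
tool_rot: [0.527, 0.802, -0.167, 0.226]
contact_force: [0.2, -0.8, -2.3]
opening: 0.039
grip_force: 45.0
```

Run:
```python
from h import *
s=state(); Rn=R.from_quat(s["tool_rot"]); M=Rn.as_matrix()
L=s["tool_pos"]+.058*M[:,0]-.006*M[:,2]
print(s["tool_pos"],s["opening"],s["grip_force"],"plate in lens",M.T@(np.array([.5205,-.0265,.059])-L),"xaxis",M[:,0])
for n in("scene",):
    c=read_camera(n); P=cloud(c); im=c["pixels"]
    np.savez("m.npz",P=P,img=im); cv2.imwrite("pics/m.png",cv2.resize(im[150:350,190:430],None,fx=3,fy=3))
```

```text
[ 0.52347707 -0.1672231   0.16328768] 0.038987490292613135 44.998796582221985 plate in lens [0.10751913 0.05508719 0.02201856] xaxis [-0.34251693  0.76962732 -0.53884686]
```

View pics/m.png

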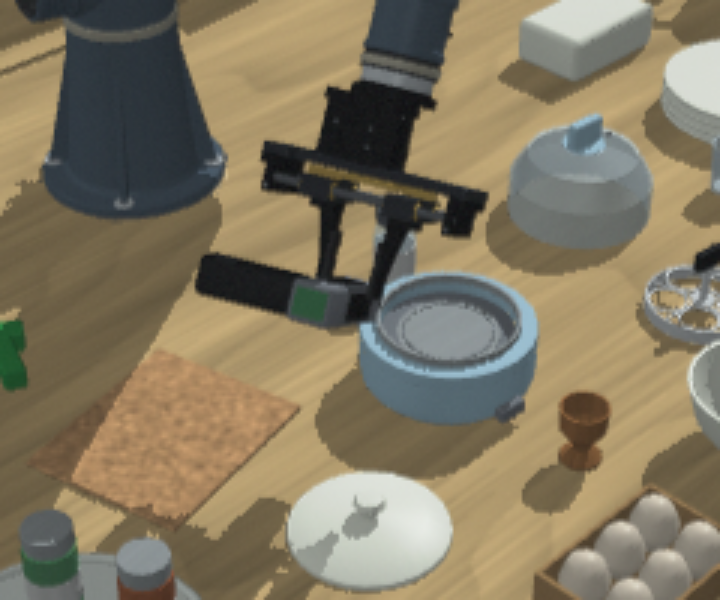

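The view shows the thermometer held firmly and aligned, but the rows fell short at the joint speed limit, so I'll make up the residual more slowly.

Run:
```python
from h import *
Rm=down(113.7,-.785); x,y,z=Rm.as_matrix().T
p=np.array([.5205,-.0265,.059])-.158*x+.006*z
row(p,Rm,n=8)
```

```text
n 8 min 1.78 row: 0.12 0.67 -0.15 -0.0039 -0.0269 0.0008
```

Request:
apply_moves(
  increments="0.12 0.67 -0.15 -0.004 -0.027 0.001;0.12 0.67 -0.15 -0.004 -0.027 0.001;0.12 0.67 -0.15 -0.004 -0.027 0.001;0.12 0.67 -0.15 -0.004 -0.027 0.001;0.12 0.67 -0.15 -0.004 -0.027 0.001;0.12 0.67 -0.15 -0.004 -0.027 0.001;0.12 0.67 -0.15 -0.004 -0.027 0.001;0.12 0.67 -0.15 -0.004 -0.027 0.001;0 0 0 0 0 0;0 0 0 0 0 0",
)

```text
t: 5.75
tool_pos: [0.5675, -0.1333, 0.1672]
tool_rot: [0.506, 0.773, -0.209, 0.321]
contact_force: [-0.2, -0.1, -2.5]
opening: 0.0393
grip_force: 45.0
```

Run:
```python
from h import *
s=state(); Rn=R.from_quat(s["tool_rot"]); M=Rn.as_matrix()
L=s["tool_pos"]+.058*M[:,0]-.006*M[:,2]
print(s["t"],s["tool_pos"],"plate in lens",M.T@(np.array([.5205,-.0265,.059])-L),"xaxis",M[:,0])
c=read_camera("scene"); P=cloud(c); im=c["pixels"].astype(int)
# check the therm head in tool frame: all points near
Q=(P-s["tool_pos"])@M
k=(abs(Q[...,0]+.02)<.09)&(abs(Q[...,1])<.03)&(abs(Q[...,2])<.06)
q=Q[k&(Q[...,0]<-.02)]; print(len(q),q.min(0),q.max(0))
g=k&(im[...,1]-im[...,2]>15)&(im[...,1]-im[...,0]>5); print("green tail tool-frame mean",g.sum(),Q[g].mean(0))
Rm=down(113.7,-.785); x,y,z=Rm.as_matrix().T
p=np.array([.5205,-.0265,.059])-.158*x+.006*z
row(p,Rm,n=1)
```

```text
5.75 [ 0.56752249 -0.13330425  0.16715173] plate in lens [ 0.10098294 -0.0005165  -0.00026242] xaxis [-0.28155439  0.64757253 -0.70807976]
397 [-0.09904699 -0.02992688 -0.02156561] [-0.02015957  0.02283322  0.01551884]
green tail tool-frame mean 111 [-9.26020822e-02  4.16726510e-05 -3.37533693e-03]
n 1 min 0.03 row: 0.13 0.01 0.01 0.0006 0.0021 -0.003
```

Request:
apply_moves(
  increments="0 0 0 0 0 0;0 0 0 0 0 0;0 0 0 0 0 0;0 0 0 0 0 0;0 0 0 0 0 0;0 0 0 0 0 0;0 0 0 0 0 0;0 0 0 0 0 0;0 0 0 0 0 0;0 0 0 0 0 0;0 0 0 0 0 0;0 0 0 0 0 0",
)

```text
t: 6.8
tool_pos: [0.5679, -0.1325, 0.1673]
tool_rot: [0.505, 0.773, -0.209, 0.322]
contact_force: [0.2, 0.5, -1.8]
opening: 0.0398
grip_force: 45.0
```

Request:
apply_moves(
  increments="0 0 0 0 0 0;0 0 0 0 0 0;0 0 0 0 0 0;0 0 0 0 0 0;0 0 0 0 0 0;0 0 0 0 0 0;0 0 0 0 0 0;0 0 0 0 0 0;0 0 0 0 0 0;0 0 0 0 0 0;0 0 0 0 0 0;0 0 0 0 0 0",
)

```text
t: 7.8
tool_pos: [0.5679, -0.1326, 0.1674]
tool_rot: [0.505, 0.773, -0.209, 0.322]
contact_force: [-0.4, -0.3, -2.1]
opening: 0.0396
grip_force: 45.0
```

Request:
apply_moves(
  increments="0 0 0 0 0 0;0 0 0 0 0 0;0 0 0 0 0 0",
)

```text
t: 8.05
tool_pos: [0.5679, -0.1325, 0.1674]
tool_rot: [0.505, 0.773, -0.209, 0.322]
contact_force: [-0.2, 0.4, -1.6]
opening: 0.0392
grip_force: 45.0
```

Run:
```python
from h import *
a=row([.4287,-.2442,.14],down(113.7),n=14)
row([.4287,-.2442,.03],down(113.7),n=4,start=a)
```

```text
n 14 min 6.45 row: -0.23 -1.23 0.32 0.0002 0.0563 -0.0001
n 4 min 2.75 row: 0.0 0.0 2.75 0.0 0.0 0.0
```

Request:
apply_moves(
  increments="-0.23 -1.23 0.32 0 0.056 0;-0.23 -1.23 0.32 0 0.056 0;-0.23 -1.23 0.32 0 0.056 0;-0.23 -1.23 0.32 0 0.056 0;-0.23 -1.23 0.32 0 0.056 0;-0.23 -1.23 0.32 0 0.056 0;-0.23 -1.23 0.32 0 0.056 0;-0.23 -1.23 0.32 0 0.056 0;-0.23 -1.23 0.32 0 0.056 0;-0.23 -1.23 0.32 0 0.056 0;-0.23 -1.23 0.32 0 0.056 0;-0.23 -1.23 0.32 0 0.056 0",
)

```text
t: 9.05
tool_pos: [0.4485, -0.23, 0.1463]
tool_rot: [0.546, 0.836, -0.03, 0.048]
contact_force: [0.3, 0.5, -2.2]
opening: 0.0393
grip_force: 45.0
```

Request:
apply_moves(
  increments="-0.23 -1.23 0.32 0 0.056 0;-0.23 -1.23 0.32 0 0.056 0;0 0 0 0 0 0;0 0 0 0 0 0",
)

```text
t: 9.38
tool_pos: [0.4286, -0.2453, 0.1399]
tool_rot: [0.548, 0.837, -0.0, 0.002]
contact_force: [-0.0, 0.3, -2.0]
opening: 0.0394
grip_force: 45.0
```

Run:
```python
from h import *
a=row([.4287,-.2442,.035],down(113.7),n=6)
```

```text
n 6 min 2.62 row: 0.02 0.01 1.75 0.0003 0.0007 -0.0003
```

Request:
apply_moves(
  increments="0.02 0 1.75 0 0.001 0;0.02 0 1.75 0 0.001 0;0.02 0 1.75 0 0.001 0;0.02 0 1.75 0 0.001 0;0.02 0 1.75 0 0.001 0;0.02 0 1.75 0 0.001 0;0 0 0.6 0 0 0;0 0 0.4 0 0 0;0 0 0.3 0 0 0;0 0 0.2 0 0 0;0 0 0.1 0 0 0;0 0 0 0 0 0",
)

```text
t: 10.38
tool_pos: [0.4293, -0.2435, 0.0196]
tool_rot: [0.547, 0.837, 0.002, 0.001]
contact_force: [0.0, -0.5, -0.9]
opening: 0.0397
grip_force: 45.0
```

Contact (force reduced from −2 to −0.9); release.

Request:
apply_moves(
  increments="0 0 0.05 0 0 0;0 0 0.05 0 0 0;0 0 0 0 0 0",
)

```text
t: 10.63
tool_pos: [0.4293, -0.2436, 0.0192]
tool_rot: [0.547, 0.837, 0.002, 0.001]
contact_force: [1.4, 1.9, 5.3]
opening: 0.0394
grip_force: 45.0
```

Request:
apply_moves(
  increments="0 0 0 0 0 0;0 0 0 0 0 0;0 0 0 0 0 0;0 0 0 0 0 0;0 0 0 0 0 0;0 0 0 0 0 0;0 0 0 0 0 0;0 0 0 0 0 0",
  claw=8.2,
)

```text
t: 11.3
tool_pos: [0.4288, -0.2433, 0.018]
tool_rot: [0.547, 0.837, 0.002, -0.0]
contact_force: [0.7, 0.2, -0.3]
opening: 0.0797
grip_force: 0.0
```

Run:
```python
from h import *
s=state()
# lift, then hover over rack
a=row([*s["tool_pos"][:2],.20],down(113.7),n=5)
b=row([.55,.17,.26],down(90),start=a)
```

```text
n 5 min 4.55 row: 0.0 0.01 -3.64 0.0005 -0.0004 0.0
n 11 min 10.87 row: 3.44 1.93 -0.55 0.0 0.0 0.0376
```

Request:
apply_moves(
  increments="0 0 -1.5 0 0 0;0 0 -3.9 0 0 0;0 0 -3.9 0 0 0;0 0 -3.9 0 0 0;0 0 -3.9 0 0 0;0 0 -1 0 0 0;0 0 0 0 0 0",
)

```text
t: 11.88
tool_pos: [0.4304, -0.2454, 0.2027]
tool_rot: [0.547, 0.837, 0.001, 0.004]
contact_force: [-0.1, 0.3, 0.4]
opening: 0.0821
grip_force: 0.0
```

Request:
apply_moves(
  increments="3.44 1.93 -0.7 0 0 0.0376;3.44 1.93 -0.7 0 0 0.0376;3.44 1.93 -0.7 0 0 0.0376;3.44 1.93 -0.7 0 0 0.0376;3.44 1.93 -0.7 0 0 0.0376;3.44 1.93 -0.7 0 0 0.0376;3.44 1.93 -0.7 0 0 0.0376;3.44 1.93 -0.7 0 0 0.0376;3.44 1.93 -0.7 0 0 0.0376;3.44 1.93 -0.7 0 0 0.0376;3.44 1.93 -0.7 0 0 0.0376;0 0 0 0 0 0",
)

```text
t: 12.88
tool_pos: [0.5526, 0.1754, 0.2767]
tool_rot: [0.706, 0.709, 0.004, -0.001]
contact_force: [1.3, -1.5, -0.7]
opening: 0.0817
grip_force: 0.0
```

Request:
apply_moves(
  increments="0 0 0 0 0 0;0 0 0 0 0 0;0 0 0 0 0 0",
)

```text
t: 13.13
tool_pos: [0.5483, 0.1682, 0.2757]
tool_rot: [0.707, 0.707, -0.0, -0.001]
contact_force: [-0.3, 1.0, 0.1]
opening: 0.0821
grip_force: 0.0
```

Run:
```python
from fit import *
c=read_camera("wrist"); cv2.imwrite("pics/w2.png",c["pixels"]); np.savez("w2.npz",P=cloud(c),img=c["pixels"])
c=read_camera("scene"); np.savez("s2.npz",P=cloud(c),img=c["pixels"])
def mar(T): return cv2.minAreaRect((T[:,:2]*1000).astype(np.float32))
P,C=load(["w2.npz"])
ctr=(.628,.2447); k=near(P,ctr,.08)
Q=P[k&(P[:,2]>.010)&(P[:,2]<.02)]; rr=np.hypot(Q[:,0]-ctr[0],Q[:,1]-ctr[1]); print("rack",circ(Q[rr>.052],ctr).round(4),(rr>.052).sum())
T=P[k&(P[:,2]>.070)&(P[:,2]<.08)]; print("tab",len(T),mar(T),np.median(T[:,2]))
ctr=(.4165,.3015); k=near(P,ctr,.1)
Q=P[k&(P[:,2]>.003)&(P[:,2]<.03)]; print("lid",len(Q),circ(Q,ctr).round(4) if len(Q)>20 else '')
T=P[k&(P[:,2]>.110)&(P[:,2]<.122)]; print("fin",len(T),mar(T) if len(T) else '',np.median(T[:,2]))
P,C=load(["s2.npz"]); k=near(P,(.44,-.26),.12); T=P[k&(P[:,2]>.038)&(P[:,2]<.048)]; print("therm z",len(T),np.median(T[:,2]))
```

```text
rack [0.627  0.2463 0.0575] 1113
tab 317 ((626.9931640625, 246.556884765625), (33.672786712646484, 10.292132377624512), 84.45006561279297) 0.07490861263855225
lid 317 [0.4153 0.3033 0.0797]
fin 780 ((415.9403381347656, 302.96319580078125), (44.05171585083008, 13.868626594543457), 85.37076568603516) 0.11452838599956675
therm z 623 0.040659249864380964
```

View pics/w2.png

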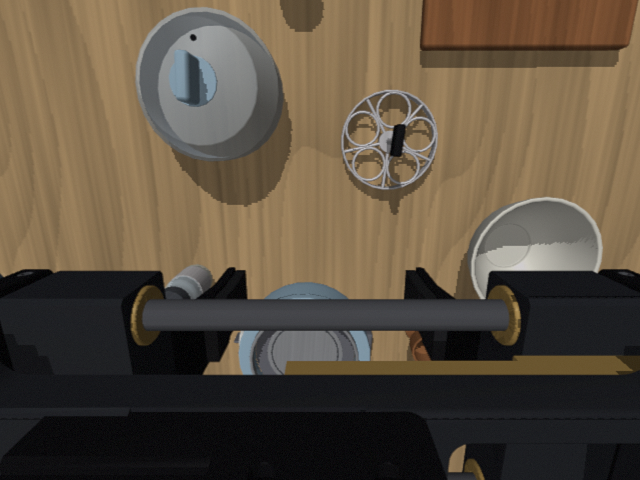

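Wrist view: domed lid fin at (188,77), rack tab at (398,140), and both fits are tight. The thermometer's top is at 41 mm, so it lies flat on the mat.

Run:
```python
from h import *
a=row([.627,.2465,.14],down(84.5),n=6)
row([.627,.2465,.054],down(84.5),n=4,start=a)
```

```text
n 6 min 4.4 row: 1.36 1.25 2.28 -0.0001 -0.0004 0.0157
n 4 min 2.15 row: 0.0 0.0 2.15 0.0 0.0 0.0
```

Request:
apply_moves(
  increments="1.36 1.25 2.28 0 0 0.0157;1.36 1.25 2.28 0 0 0.0157;1.36 1.25 2.28 0 0 0.0157;1.36 1.25 2.28 0 0 0.0157;1.36 1.25 2.28 0 0 0.0157;1.36 1.25 2.28 0 0 0.0157;0 0 0 0 0 0;0 0 0 0 0 0;0 0 0 0 0 0",
  claw=4,
)

```text
t: 13.98
tool_pos: [0.628, 0.2472, 0.1415]
tool_rot: [0.74, 0.673, 0.001, -0.0]
contact_force: [-0.1, -0.1, 0.2]
opening: 0.0409
grip_force: 0.0
```

Run:
```python
from h import *
row([.627,.2465,.054],down(84.5),n=4)
```

```text
n 4 min 2.19 row: -0.02 -0.02 2.19 0.0003 -0.0006 0.0003
```

Request:
apply_moves(
  increments="-0.02 -0.02 2.19 0 0 0;-0.02 -0.02 2.19 0 0 0;-0.02 -0.02 2.19 0 0 0;-0.02 -0.02 2.19 0 0 0;0 0 0 0 0 0;0 0 0 0 0 0",
)

```text
t: 14.48
tool_pos: [0.627, 0.2469, 0.0543]
tool_rot: [0.74, 0.673, 0.001, -0.001]
contact_force: [1.0, -0.8, -0.4]
opening: 0.0401
grip_force: 0.0
```

Request:
apply_moves(
  increments="0 0 0 0 0 0;0 0 0 0 0 0;0 0 0 0 0 0;0 0 0 0 0 0;0 0 0 0 0 0;0 0 0 0 0 0;0 0 0 0 0 0;0 0 0 0 0 0",
  claw=0.3,
  newtons=30,
)

```text
t: 15.15
tool_pos: [0.6276, 0.248, 0.0539]
tool_rot: [0.74, 0.673, 0.002, -0.0]
contact_force: [-0.8, 0.6, 4.0]
opening: 0.0097
grip_force: 30.0
```

Run:
```python
from h import *
s=state(); print(s["tool_pos"],R.from_quat(s["tool_rot"]).as_matrix()[:,2])
p=s["tool_pos"]
off=p[:2]-np.array([.627,.2464]); print("tcp-rack",off)
a=row([*p[:2],.17],down(84.5),n=5)
b=row([.5203+off[0],-.0262+off[1],.17],down(84.5),n=9,start=a)
row([.5203+off[0],-.0262+off[1],.120],down(84.5),n=3,start=b)
```

```text
[0.62763127 0.24797035 0.05394996] [ 0.00238983  0.00294585 -0.99999281]
tcp-rack [0.00063127 0.00157035]
n 5 min 2.9 row: 0.0 0.0 -2.32 0.0004 -0.0006 0.0004
n 9 min 7.32 row: -3.13 -0.89 0.0 0.0 0.0 0.0
n 3 min 1.25 row: 0.0 0.0 1.67 0.0 0.0 0.0
```

Request:
apply_moves(
  increments="0 0 -1.2 0 0 0;0 0 -2.3 0 0 0;0 0 -2.8 0 0 0;0 0 -2.8 0 0 0;0 0 -2.5 0 0 0;0 0 0 0 0 0",
)

```text
t: 15.65
tool_pos: [0.6308, 0.2485, 0.1758]
tool_rot: [0.739, 0.673, 0.007, 0.002]
contact_force: [1.7, 0.0, 0.7]
opening: 0.0096
grip_force: 30.0
```

Request:
apply_moves(
  increments="-1.5 -0.5 0 0 0 0;-3.13 -0.89 0 0 0 0;-3.13 -0.89 0 0 0 0;-3.13 -0.89 0 0 0 0;-3.13 -0.89 0 0 0 0;-3.13 -0.89 0 0 0 0;-3.13 -0.89 0 0 0 0;-3.13 -0.89 0 0 0 0;-3.13 -0.89 0 0 0 0;-1.6 -0.4 0 0 0 0;0 0 0 0 0 0;0 0 0 0 0 0",
)

```text
t: 16.65
tool_pos: [0.5202, -0.0257, 0.1679]
tool_rot: [0.74, 0.672, 0.001, -0.001]
contact_force: [0.5, 0.3, -1.1]
opening: 0.0098
grip_force: 30.0
```

Run:
```python
from fit import *
s=state(); print(s["t"],s["tool_pos"],s["grip_force"],s["opening"])
for n in("scene","side"):
    c=read_camera(n); np.savez(n+"3.npz",P=cloud(c),img=c["pixels"]); cv2.imwrite(f"pics/{n}3.png",c["pixels"])
P,C=load(["scene3.npz","side3.npz"]); ctr=s["tool_pos"][:2]; k=near(P,ctr,.066)
Q=P[k&(P[:,2]>.105)&(P[:,2]<.14)]; rr=np.hypot(Q[:,0]-ctr[0],Q[:,1]-ctr[1]); Q=Q[rr>.05]; print("rack",len(Q),circ(Q,ctr).round(4),np.percentile(Q[:,2],[3,97]))
A=np.c_[Q[:,:2]-ctr,np.ones(len(Q))]; print("tilt",np.linalg.lstsq(A,Q[:,2],rcond=None)[0])
k=near(P,(.52,-.026),.1); Q=P[k&(P[:,2]>.02)&(P[:,2]<.06)]; rr=np.hypot(Q[:,0]-.5205,Q[:,1]+.0265); print("cooker",circ(Q[rr>.078],(.52,-.026)).round(4))
row([.5203+.0006,-.0262+.0016,.125],down(84.5),n=4)
```

```text
16.65 [ 0.52022505 -0.02565627  0.16786876] 29.99844789505005 0.009782064479562164
rack 968 [ 0.5209 -0.0278  0.0582] [0.11306476 0.13128807]
tilt [-0.00462246 -0.00254961  0.1233064 ]
cooker [ 0.5212 -0.0268  0.085 ]
n 4 min 1.08 row: -0.01 -0.0 1.08 0.0002 -0.0009 0.0006
```

Request:
apply_moves(
  increments="0.04 0.03 1.2 0 0 0;0.04 0.03 1.2 0 0 0;0 0 0.8 0 0 0;0 0 0.6 0 0 0;0 0 0.5 0 0 0;0 0 0.4 0 0 0;0 0 0.3 0 0 0;0 0 0.2 0 0 0;0 0 0.2 0 0 0;0 0 0 0 0 0;0 0 0 0 0 0",
)

```text
t: 17.67
tool_pos: [0.5218, -0.0243, 0.1145]
tool_rot: [0.74, 0.673, 0.002, -0.0]
contact_force: [-0.4, -0.5, -0.6]
opening: 0.0095
grip_force: 30.0
```

Request:
apply_moves(
  increments="0 0 0.1 0 0 0;0 0 0.1 0 0 0;0 0 0.05 0 0 0;0 0 0 0 0 0;0 0 0 0 0 0",
)

```text
t: 18.08
tool_pos: [0.5217, -0.0242, 0.1119]
tool_rot: [0.74, 0.673, 0.002, -0.0]
contact_force: [-0.6, -0.5, -1.4]
opening: 0.0099
grip_force: 30.0
```

Request:
apply_moves(
  increments="0 0 0.06 0 0 0;0 0 0.06 0 0 0;0 0 0.04 0 0 0;0 0 0 0 0 0;0 0 0 0 0 0",
)

```text
t: 18.5
tool_pos: [0.5218, -0.0243, 0.1119]
tool_rot: [0.739, 0.673, 0.002, -0.0]
contact_force: [-2.5, 1.8, 9.8]
opening: 0.0097
grip_force: 30.0
```

Seated (9.8 N upward). Release and retreat.

Request:
apply_moves(
  increments="0 0 -0.05 0 0 0;0 0 0 0 0 0;0 0 0 0 0 0;0 0 0 0 0 0;0 0 0 0 0 0;0 0 0 0 0 0;0 0 0 0 0 0",
  claw=4,
)

```text
t: 19.08
tool_pos: [0.5216, -0.0242, 0.1106]
tool_rot: [0.74, 0.673, 0.001, -0.001]
contact_force: [0.0, 0.6, -0.4]
opening: 0.0391
grip_force: 0.0
```

Request:
apply_moves(
  increments="0 0 -1.5 0 0 0;0 0 -3.5 0 0 0;0 0 -3.5 0 0 0;0 0 -3.5 0 0 0;0 0 -1 0 0 0;0 0 0 0 0 0;0 0 0 0 0 0",
)

```text
t: 19.67
tool_pos: [0.5211, -0.0245, 0.2406]
tool_rot: [0.74, 0.673, 0.002, -0.0]
contact_force: [-0.7, 0.2, -0.9]
opening: 0.0399
grip_force: 0.0
```

Run:
```python
from fit import *
s=state(); print(s["t"],s["tool_pos"])
for n in("scene","side"):
    c=read_camera(n); np.savez(n+"4.npz",P=cloud(c),img=c["pixels"])
P,C=load(["scene4.npz","side4.npz"]); ctr=(.521,-.0265)
k=near(P,ctr,.062); Q=P[k&(P[:,2]>.066)&(P[:,2]<.085)]; rr=np.hypot(Q[:,0]-ctr[0],Q[:,1]-ctr[1]); Q=Q[(rr>.05)&(rr<.062)]; print("rim z",len(Q),np.percentile(Q[:,2],[5,50,95]),circ(Q,ctr))
T=P[k&(P[:,2]>.115)&(P[:,2]<.14)]; print("tab",len(T),cv2.minAreaRect((T[:,:2]*1000).astype(np.float32)),np.percentile(T[:,2],98))
a=row([.416,.303,.20],down(85.4))
row([.416,.303,.099],down(85.4),n=5,start=a)
```

```text
19.6667 [ 0.52109867 -0.0244993   0.24056094]
rim z 422 [0.0666815 0.0724192 0.0758402] [ 0.52191635 -0.02705872  0.0573333 ]
tab 181 ((522.3278198242188, -27.2663631439209), (38.8515739440918, 15.892110824584961), 78.18620300292969) 0.13574579498862357
n 9 min 8.64 row: 3.52 -1.47 0.44 -0.0003 -0.0004 -0.0015
n 5 min 2.52 row: 0.0 0.0 2.02 0.0 0.0 0.0
```

Request:
apply_moves(
  increments="3.52 -1.47 0.44 0 0 -0.0015;3.52 -1.47 0.44 0 0 -0.0015;3.52 -1.47 0.44 0 0 -0.0015;3.52 -1.47 0.44 0 0 -0.0015;3.52 -1.47 0.44 0 0 -0.0015;3.52 -1.47 0.44 0 0 -0.0015;3.52 -1.47 0.44 0 0 -0.0015;3.52 -1.47 0.44 0 0 -0.0015;3.52 -1.47 0.44 0 0 -0.0015;0 0 0 0 0 0;0 0 0 0 0 0;0 0 0 0 0 0",
)

```text
t: 20.77
tool_pos: [0.4166, 0.3022, 0.2003]
tool_rot: [0.735, 0.678, -0.0, -0.001]
contact_force: [0.1, 0.1, -0.4]
opening: 0.04
grip_force: 0.0
```

Run:
```python
from h import *
row([.416,.303,.1],down(85.4),n=6)
```

```text
n 6 min 2.51 row: 0.01 -0.01 1.67 -0.0002 -0.0001 0.0001
```

Request:
apply_moves(
  increments="0.01 -0.01 2 0 0 0;0.01 -0.01 2.1 0 0 0;0.01 -0.01 2 0 0 0;0.01 -0.01 1.8 0 0 0;0.01 -0.01 1.2 0 0 0;0.01 -0.01 0.9 0 0 0;0 0 0 0 0 0;0 0 0 0 0 0",
)

```text
t: 21.43
tool_pos: [0.4175, 0.3026, 0.1016]
tool_rot: [0.736, 0.677, 0.001, -0.001]
contact_force: [0.0, -0.6, 0.9]
opening: 0.0401
grip_force: 0.0
```

Request:
apply_moves(
  increments="0 0 0 0 0 0;0 0 0 0 0 0;0 0 0 0 0 0;0 0 0 0 0 0;0 0 0 0 0 0;0 0 0 0 0 0;0 0 0 0 0 0;0 0 0 0 0 0",
  claw=0.5,
  newtons=40,
)

```text
t: 22.1
tool_pos: [0.417, 0.3038, 0.1023]
tool_rot: [0.735, 0.678, 0.002, -0.001]
contact_force: [-2.2, 0.6, 4.3]
opening: 0.0114
grip_force: 40.0
```

Run:
```python
from h import *
s=state(); p=s["tool_pos"]; print(p,s["opening"])
off=p[:2]-np.array([.4158,.3028]); print("tcp-lid",off, "seat tcp z",p[2]+.07)
g=np.array([.5208,-.0265])+off
a=row([*p[:2],.27],down(85.4),n=7)
b=row([*g,.27],down(85.4),n=11,start=a)
row([*g,.185],down(85.4),n=5,start=b)
```

```text
[0.41697389 0.3037908  0.10226901] 0.011440218583296873
tcp-lid [0.00117389 0.0009908 ] seat tcp z 0.17226900538223883
n 7 min 4.19 row: 0.0 0.0 -2.4 0.0002 -0.0004 -0.0
n 11 min 8.64 row: -2.91 1.19 0.0 0.0 0.0 0.0
n 5 min 2.13 row: 0.0 0.0 1.7 0.0 0.0 0.0
```

Request:
apply_moves(
  increments="0 0 -1 0 0 0;0 0 -2 0 0 0;0 0 -2.7 0 0 0;0 0 -2.8 0 0 0;0 0 -2.8 0 0 0;0 0 -2.8 0 0 0;0 0 -1.8 0 0 0;0 0 -0.9 0 0 0;0 0 0 0 0 0",
)

```text
t: 22.85
tool_pos: [0.4181, 0.3037, 0.2721]
tool_rot: [0.735, 0.678, 0.004, 0.0]
contact_force: [0.3, -0.9, -2.0]
opening: 0.0112
grip_force: 40.0
```

Request:
apply_moves(
  increments="-1.4 0.6 0 0 0 0;-2.9 1.19 0 0 0 0;-2.9 1.19 0 0 0 0;-2.9 1.19 0 0 0 0;-2.9 1.19 0 0 0 0;-2.9 1.19 0 0 0 0;-2.9 1.19 0 0 0 0;-2.9 1.19 0 0 0 0;-2.9 1.19 0 0 0 0;-2.9 1.19 0 0 0 0;-2.9 1.19 0 0 0 0;-1.6 0.6 0 0 0 0",
)

```text
t: 23.85
tool_pos: [0.522, -0.0296, 0.2672]
tool_rot: [0.736, 0.677, 0.0, -0.001]
contact_force: [0.1, 0.3, -1.7]
opening: 0.0111
grip_force: 40.0
```

Request:
apply_moves(
  increments="0 0 0 0 0 0;0 0 0 0 0 0;0 0 0 0 0 0;0 0 0 0 0 0",
)

```text
t: 24.18
tool_pos: [0.5207, -0.0251, 0.2683]
tool_rot: [0.735, 0.678, 0.001, -0.002]
contact_force: [0.4, -0.6, -2.3]
opening: 0.0113
grip_force: 40.0
```

Run:
```python
from fit import *
s=state(); print(s["t"],s["tool_pos"],s["grip_force"],s["opening"])
for n in("scene","side"):
    c=read_camera(n); np.savez(n+"5.npz",P=cloud(c),img=c["pixels"]); cv2.imwrite(f"pics/{n}5.png",c["pixels"][100:340,150:470].repeat(2,0).repeat(2,1))
P,C=load(["scene5.npz","side5.npz"]); ctr=s["tool_pos"][:2]; k=near(P,ctr,.09); b=s["tool_pos"][2]-.1023; print("rim z",b)
Q=P[k&(P[:,2]>b+.003)&(P[:,2]<b+.03)]; print("lid",len(Q),circ(Q,ctr).round(4))
Q=P[k&(P[:,2]>b-.012)&(P[:,2]<b+.03)]
# lowest per azimuth
az=np.degrees(np.arctan2(*(Q[:,:2]-ctr).T[::-1]))//30; print([(int(a*30),round(np.percentile(Q[az==a,2],2)-b,4)) for a in np.unique(az)])
k=near(P,(.521,-.026),.1); Q=P[k&(P[:,2]>.02)&(P[:,2]<.06)]; rr=np.hypot(Q[:,0]-.5205,Q[:,1]+.0265); print("cooker",circ(Q[rr>.078],(.52,-.026)).round(4))
```

```text
24.1833 [ 0.52071043 -0.02508113  0.26830845] 39.99905169010162 0.01133677630134043
rim z 0.16600845146407206
lid 1130 [ 0.5214 -0.0271  0.0791]
[(-180, np.float64(0.0013)), (-150, np.float64(0.0007)), (-120, np.float64(-0.0017)), (-90, np.float64(-0.0001)), (-60, np.float64(-0.0005)), (-30, np.float64(-0.001)), (0, np.float64(-0.0015)), (30, np.float64(0.0029)), (60, np.float64(0.001)), (90, np.float64(0.0017)), (120, np.float64(0.0016)), (150, np.float64(0.0016))]
cooker [ 0.5212 -0.0269  0.085 ]
```

View pics/scene5.png

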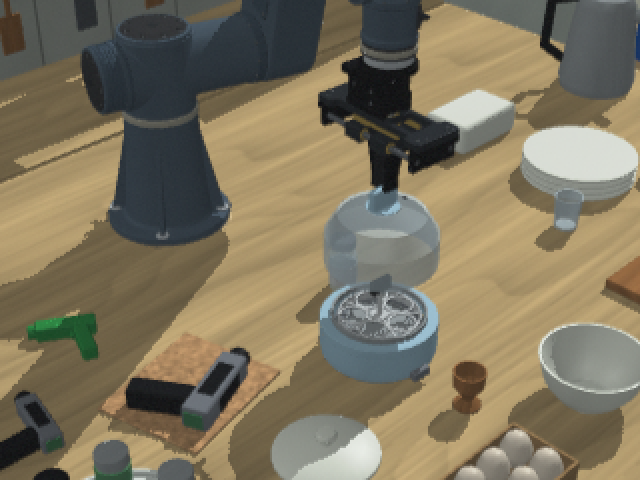

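The view shows the rack seated in the cooker, the lid level and centred above it at about (380,250), and the thermometer on its mat. I'll lower straight down.

Request:
apply_moves(
  increments="0 0 1.3 0 0 0;0 0 1.6 0 0 0;0 0 1.6 0 0 0;0 0 1.6 0 0 0;0 0 1.2 0 0 0;0 0 0.8 0 0 0;0 0 0.5 0 0 0;0 0 0.4 0 0 0;0 0 0.2 0 0 0;0 0 0 0 0 0;0 0 0 0 0 0",
)

```text
t: 25.2
tool_pos: [0.5223, -0.0261, 0.1777]
tool_rot: [0.735, 0.678, 0.002, 0.0]
contact_force: [0.0, 0.2, -2.3]
opening: 0.0113
grip_force: 40.0
```

Request:
apply_moves(
  increments="0 0 0.1 0 0 0;0 0 0.1 0 0 0;0 0 0.05 0 0 0;0 0 0 0 0 0;0 0 0 0 0 0",
)

```text
t: 25.62
tool_pos: [0.5219, -0.0261, 0.1747]
tool_rot: [0.735, 0.678, 0.002, -0.0]
contact_force: [0.3, -0.3, -2.2]
opening: 0.011
grip_force: 40.0
```

Request:
apply_moves(
  increments="0 0 0.08 0 0 0;0 0 0.08 0 0 0;0 0 0.08 0 0 0;0 0 0 0 0 0;0 0 0 0 0 0",
)

```text
t: 26.03
tool_pos: [0.522, -0.026, 0.1724]
tool_rot: [0.735, 0.678, 0.002, -0.0]
contact_force: [0.5, 0.1, -0.5]
opening: 0.0117
grip_force: 40.0
```

Request:
apply_moves(
  increments="0 0 0.06 0 0 0;0 0 0.03 0 0 0;0 0 0 0 0 0;0 0 0 0 0 0",
)

```text
t: 26.37
tool_pos: [0.522, -0.026, 0.1722]
tool_rot: [0.735, 0.678, 0.002, -0.0]
contact_force: [-2.2, 1.5, 6.1]
opening: 0.0115
grip_force: 40.0
```

Seated; release and retreat.

Request:
apply_moves(
  increments="0 0 -0.04 0 0 0;0 0 0 0 0 0;0 0 0 0 0 0;0 0 0 0 0 0;0 0 0 0 0 0;0 0 0 0 0 0;0 0 0 0 0 0",
  claw=4,
)

```text
t: 26.95
tool_pos: [0.5219, -0.0261, 0.1717]
tool_rot: [0.735, 0.678, 0.002, -0.0]
contact_force: [0.1, -0.2, -0.2]
opening: 0.039
grip_force: 0.0
```

Request:
apply_moves(
  increments="0 0 -1.5 0 0 0;0 0 -3 0 0 0;0 0 -3 0 0 0;0 0 -3 0 0 0;0 0 -2 0 0 0;0 0 0 0 0 0;0 0 0 0 0 0;0 0 0 0 0 0;0 0 0 0 0 0",
)

```text
t: 27.7
tool_pos: [0.5206, -0.0261, 0.2952]
tool_rot: [0.735, 0.678, 0.001, -0.002]
contact_force: [1.3, 0.4, -1.1]
opening: 0.0399
grip_force: 0.0
```

Run:
```python
from fit import *
s=state(); print(s["t"],s["tool_pos"])
for n in("scene","side"):
    c=read_camera(n); np.savez(n+"6.npz",P=cloud(c),img=c["pixels"])
P,C=load(["scene6.npz","side6.npz"]); ctr=(.5212,-.0268); k=near(P,ctr,.085)
Q=P[k&(P[:,2]>.075)&(P[:,2]<.10)]; rr=np.hypot(Q[:,0]-ctr[0],Q[:,1]-ctr[1]);print("lid",circ(Q[rr>.07],ctr).round(4))
T=P[k&(P[:,2]>.164)&(P[:,2]<.2)]; print("fin top",np.percentile(T[:,2],[50,90,98]),cv2.minAreaRect((T[:,:2]*1000).astype(np.float32)))
Q=P[k&(P[:,2]>.12)&(P[:,2]<.162)]; az=np.degrees(np.arctan2(*(Q[:,:2]-ctr).T[::-1]))//90; print([(int(a*90),round(np.percentile(Q[az==a,2],90),4)) for a in np.unique(az)])
```

```text
27.7 [ 0.52061142 -0.02613006  0.29518393]
lid [ 0.5228 -0.0282  0.0791]
fin top [0.17816423 0.18619222 0.18747232] ((523.1787109375, -27.909242630004883), (49.63862991333008, 22.16948699951172), 79.78649139404297)
[(-180, np.float64(0.1556)), (-90, np.float64(0.154)), (0, np.float64(0.1556)), (90, np.float64(0.1545))]
```

The lid is centred and level (fin top about 186 mm, as expected), so I'm handing in.

```bash
python3 -c "
from station import *
print(hand_in())"
```

```text
the job is handed in; nothing more can be done
None
```

I carried out all the steps and handed the job in at about 28 s: plate measured for over 2 s at 10 cm and 45°, thermometer laid flat on its mat, rack seated and lid level by the cameras; the hand-in gave no verdict.

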